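# Load the crucible into the melting furnace and start it

### The job

Set the melting furnace preheating: swing its lid well aside, slide the dark, collared graphite crucible down into the furnace well until its collar sits fully home on the well's rim, swing the lid back fully closed over it, then press the green start button right in and let it spring back. Graphite is brittle, so keep the crucible upright and do not let it drop into the well; never start the furnace with the lid open, and leave the red stop button and everything else on the bench alone.

Things in the scene. Friction and masses are not known exactly. Their poses are not given: they have to be found in the camera images.
- furnace: Electric melting furnace, fixed to the bench, placed differently each time. Square blue steel chamber (184 x 184 mm, 150 mm high, flat cream refractory top), the well in its middle; a grey console (170 mm in x, 118 mm in y, 100 mm high) is joined to its -y side. Origin: at bench height on the well's axis; z up, x to the back (away from the robot at yaw 0), y to the side away from the console.
- well (a point): Centre of the mouth of the round well, in the plane of the furnace top, 150 mm above the bench. Bore 47 mm in diameter with a 2 mm chamfer, vertical, 85 mm deep. Axes as the furnace's.
- lid_pivot (a point): Point on the vertical axis of the lid's pivot post, at the height of the knob's grip point. The post (16 mm thick, in a 26 mm sleeve, up to 228 mm above the bench) stands near the back corner on the +y side, 65 mm in x and 75 mm in y from the well's axis, 99 mm from it.
- lid (a joint): Swing of the lid about its pivot post, rad: 0 closed (against its stop, centred over the well), growing as it swings level, clockwise seen from above, out over the furnace's +y side; ends at 1.9. It stays where it is left; about 1.5 N at the knob turns it. From about 1.3 rad on there is room for a gripper over the well.
- lid_disc (a point): Centre of the lid's underside, 197 mm above the bench: a cream refractory disc 86 mm across, 90 mm over its steel band, 21 mm thick (top at 218 mm), on a flat steel arm. Closed, it clears the rim of a seated crucible by 5 mm.
- lid_knob (a point): Grip point of the black round knob standing on the middle of the lid, 249 mm above the bench and 99 mm from the pivot axis: knob 28 mm across from 242 to 256 mm, top at 261 mm, on a 12 mm stem; the lid's top is at 218 mm. It is fast to the lid and turns with it: a firm grip that does not turn along rolls round it.
- crucible: The graphite crucible to load: dark grey, round, 117 mm high, open-topped, 150 to 290 g, standing on the fire brick of brick_a, left or right of the furnace. Origin: centre of its underside, z up its axis. Tapered foot (32 mm across, widening to 44 mm at 14 mm up), body 44 mm across. Fully home, its collar rests on the furnace top and its origin is 75 mm below well.
- crucible_neck (a point): Point on the crucible's axis, 105 mm above its origin, mid-neck: grip here, across the outside. The neck is 44 mm across from 83 to 117 mm above the origin; below it is the collar, 62 mm across, from 75 to 83 mm.
- brick_a: Cream fire brick carrying the graphite crucible, fixed, 114 x 114 mm, 32 mm high. Origin: centre of its underside.
- start_button (a joint): Travel of the green start button, in m: 0 out, 0.006 fully in; it points up and springs back; 1.5 N to begin, 5 N fully in. It counts as pressed beyond 4 mm.
- start_button_top (a point): Centre of the top of the green start button (28 mm across, facing up, on the console, at 50 mm in -x and 150 mm in -y from the well's axis, 122 mm above the bench).
- stop_button (a joint): Travel of the red stop button, in m: 0 out, 0.006 fully in. Leave it alone.
- stop_button_top (a point): Centre of the top of the red stop button, the same size, 58 mm farther in +x on the console than the green one.
- silica_crucible: Bystander: a white ceramic crucible without a collar, 72 mm across the rim, 80 mm high, on the other fire brick. Origin: centre of its underside.
- ingot_mould: Bystander: dark iron ingot mould, 125 x 55 x 32 mm, on the bench. Origin: centre of its underside.
- brass_bar: Bystander: brass bar, 80 x 14 x 12 mm, lying on the bench. Origin: centre of its underside.
- copper_bar: Bystander: copper bar, 80 x 14 x 12 mm, lying on the bench. Origin: centre of its underside.
- stir_rod: Bystander: square graphite stirring rod, 210 x 10 x 10 mm, lying on the bench. Origin: centre of its underside.
- flask: Bystander: open steel casting flask (a ring), 72 mm across, 85 mm high, standing on the bench. Origin: centre of its underside.
- flux_jar: Bystander: amber jar with a white cap, 56 mm across, 75 mm high. Origin: centre of its underside.
- tongs: Bystander: steel crucible tongs with red handles, 260 mm long, lying on the bench. Origin: at bench height under the middle.
Things that resemble listed ones, but are neither listed nor needed, are in the scene too. What is shaped like the crucible but purple or yellow is not meant.

How it is judged:
By the outcome, as a careful person would: the job done as asked, in the order asked, and still so for the second after the job is handed in, with the robot touching nothing.
It also fails if it takes over 72 s, if anything falls off the work surface, if the arm or the gripper's body presses on something with over 40 N, if the wrist force passes 120 N, or if a joint passes its speed limit or range.

### The arm

A 6-joint arm with a two-finger parallel gripper is mounted at the origin on the work surface. World frame = base frame: x ahead of the robot, y to its left, z up, the work surface at z = 0. Lengths are in m, angles in degrees, forces in N, time in s.
With the tool pointing down it reaches from about 0.15 to 0.775 m from the base axis. Payload 6.1 kg.
Tool frame: the origin (TCP) lies midway between the tips of the shut fingers; the grasp point (between the pads) lies 19 mm behind it; z points along the fingers, y is the line along which they close (so a half turn about z gives the same grasp; the last joint's range is limited). The gripper opens to 85 mm and grips with 20 to 120 N. Pads are 22 mm wide; open, the fingers measure 114 mm over their backs; the gripper's body (76 mm by 85 mm) begins 54 mm behind the grasp point. The pads swing forward as they close: fully open they stand 13 mm farther back than shut.
Start: joints at [-63.426, 7.208, -2.269, 80.523, 0, 90], TCP at [0.235, -0.47, 0.231] pointing down, gripper open.
Joint ranges: [-155.77, 155.77], [-54.66, 111.73], [-72.52, 77.12], [-102.08, 115.82], [-83.92, 84.16], [-180, 180]. Speed limits (degrees/s): [136.94, 136.94, 172.46, 180, 180, 180].

### API

Orientations are given as [roll, pitch, yaw] about the fixed x, y, z axes, in that order (R = Rz(yaw) Ry(pitch) Rx(roll)).
In Python, from plant import read_state, snapshot, hand_in gives the robot as it stands. The module is installed in compiled form; this text tells all that it offers.
- The arm moves only by the tool arm_command, never from a script. Its argument "steps" is text: rows parted by semicolons, each of 6 numbers parted by spaces: the shift along the tool's x, y, z in cm, then the turn, a rotation vector about the tool's x, y, z in rad. In form: tx ty tz rx ry rz; .... A call has 1 to 12 rows; each row is the pose to reach, as a shift and turn from the pose commanded when the call began, along the tool's axes at that moment; what a row does not reach only later rows make up. A row lasts 1/10 s, in which the tool goes at most 50 mm and 8.59 degrees, less where a joint would pass 70% of its speed; a pose out of reach is approached as far as the arm can. A call with a gripper value outside its range is refused whole. "jaw" is the closure, from -1 (fully open) to 1 (shut), set as the call begins (left out, the last holds). The fingers move at their own pace and stop on an object; the grip force is fixed at half the most. Time passes only in rows, so rows that repeat a pose let the fingers close. It gives the time, the measured TCP pose, the force, the opening and the grip force at its end, in the units of the state.
- read_state(): the state, without advancing time (a new reading comes with each control period).
- snapshot(name): name is "scene" or "side" or "wrist"; returns a dict with "image" (480x640x3 uint8, red, green, blue), "mtx" (3x3 intrinsics, pixels), "dist_coeffs" ([k1, k2, p1, p2, k3] as OpenCV has them; the pictures are not rectified), "T" (4x4, takes a point from camera to world coordinates); the wrist camera has in their place "hand_eye" (4x4, takes a point from camera to tool coordinates, whose origin is the TCP and whose axes are the flange's). Camera axes: x right, y up, looking along -z (the intrinsics and any distortion apply to the point x, -y, -z); pixel columns grow to the right and rows downward; lengths in m; the calibration is good to about 2 mm. A picture is of the moment at which its call begins: read the wrist's pose just before it. There is no depth.
- hand_in(): hands the job in; it is judged then, once.
The state is a dict: "time_s": time; "joint_pos": joint angles; "qd": joint speeds; "joint_efforts": joint torques, N m; "eef_pos": TCP position; "tool_rot": TCP orientation; "ft_force": force on the tool from outside, world axes, zero at the start; "torque": the same for the moment, N m; "width": finger opening in m; "finger_force": force on a finger pad.
Only numpy, scipy, OpenCV 4.12 (cv2) and the standard library are available. Lean on these libraries where they do the work, as an engineer would, in place of code of your own. Each camera call takes 0.05 s, during which the arm holds its last target. There are 200 camera calls.

## Working session

There is one attempt and no reset: what is moved stays moved. The work goes in short steps, Python scripts to look and compute and a tool call to move; the robot and the scene stay as the last step left them, time stands still between calls to the robot, and variables do not carry over. Pictures are saved under pics/ and viewed, at most 10 in all, crops included, and the job is handed in when it is done.

Besides the shell and the picture viewer there is one more tool, called after "Call:" as name(argument=value, ...) on one line, values as JSON. arm_command: Moves the arm, as the interface text tells. Its arguments: {"type":"object","properties":{"steps":{"type":"string"},"jaw":{"type":"number"}},"required":["steps"]}

```bash
mkdir -p pics; python3 - <<'E'
from plant import read_state, snapshot
import cv2, pickle
s=read_state(); print(s)
for n in ("scene","side"):
    d=snapshot(n); pickle.dump(d,open(n+".pkl","wb"))
    cv2.imwrite(f"pics/{n}0.png",cv2.cvtColor(d["image"],cv2.COLOR_RGB2BGR)); print(d["mtx"],d["dist_coeffs"],d["T"])
E
```

```text
{'time_s': 0.0, 'joint_pos': array([-6.34272843e+01,  7.24249282e+00, -2.32692648e+00,  8.05226711e+01,
       -2.56136411e-03,  8.99997117e+01]), 'qd': array([-0.05057434,  0.03675571, -0.08025941, -0.04097224, -0.06102776,
        0.03266318]), 'joint_efforts': array([-3.96853811e-04, -4.35919833e+01,  3.52921271e+01,  1.74242584e-02,
        6.35386596e-05, -1.33865367e-06]), 'eef_pos': array([ 0.23465848, -0.46918958,  0.2305131 ]), 'tool_rot': array([-1.79907910e+02,  2.56089749e-03,  2.65730080e+01]), 'ft_force': array([ 0.18576071,  0.45354861, -0.03910132]), 'torque': array([-0.03518367, -0.01683168, -0.02614531]), 'finger_force': 0.0, 'width': 0.08548272506333066}
[[469.98386523   0.         317.98807094]
 [  0.         469.98386523 244.03044745]
 [  0.           0.           1.        ]] [-0.00825882  0.          0.          0.          0.        ] [[ 0.78697118 -0.50292364  0.35741317  0.90752072]
 [ 0.61692511  0.63302634 -0.46763347 -0.55372278]
 [ 0.00893197  0.58851122  0.80843971  1.04292923]
 [ 0.          0.          0.          1.        ]]
[[579.13152818   0.         319.00805627]
 [  0.         579.13152818 240.10478037]
 [  0.           0.           1.        ]] [-0.01357535  0.          0.          0.          0.        ] [[ 0.78745713  0.43644314 -0.43523403 -0.18960574]
 [-0.61633179  0.56535728 -0.54818452 -0.90099278]
 [ 0.00681135  0.69992038  0.7141884   1.31319434]
 [ 0.          0.          0.          1.        ]]
```

View pics/scene0.png

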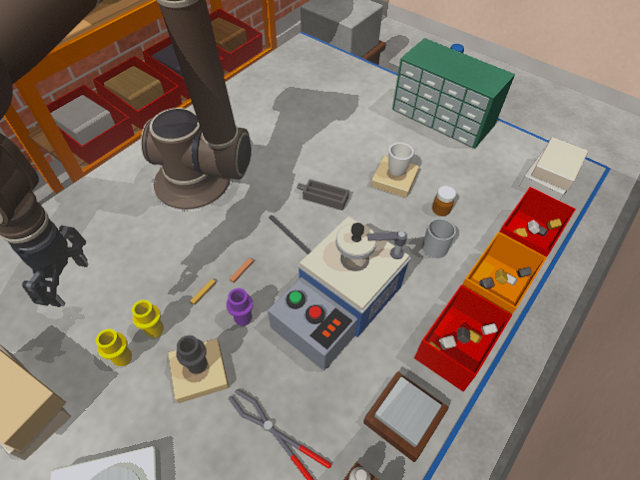

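View pics/side0.png

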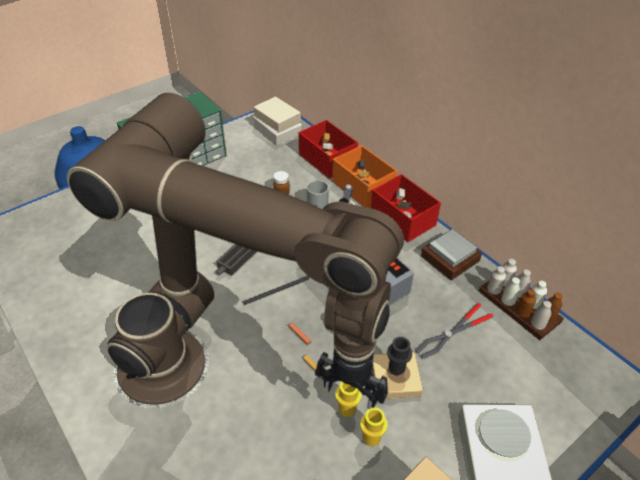

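```bash
python3 - <<'E'
import pickle,cv2,numpy as np
a=pickle.load(open("scene.pkl","rb"))["image"];b=pickle.load(open("side.pkl","rb"))["image"]
C=np.zeros((600,800,3),np.uint8)
def put(im,x,y,w,h,k,X,Y):
    c=cv2.resize(im[y:y+h,x:x+w],None,fx=k,fy=k,interpolation=cv2.INTER_CUBIC)
    for i in range(0,w,10): cv2.line(c,(i*k,0),(i*k,10 if (x+i)%50==0 else 4),(255,0,255),1)
    for i in range(0,h,10): cv2.line(c,(0,i*k),(10 if (y+i)%50==0 else 4,i*k),(255,0,255),1)
    C[Y:Y+h*k,X:X+w*k]=c
put(a,260,210,150,150,4,0,0)
put(a,165,330,66,75,3,601,0)
put(b,370,330,60,70,3,601,230)
cv2.imwrite("pics/c1.png",C[:,:,::-1])
E
```

```text
(no output)
```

View pics/c1.png

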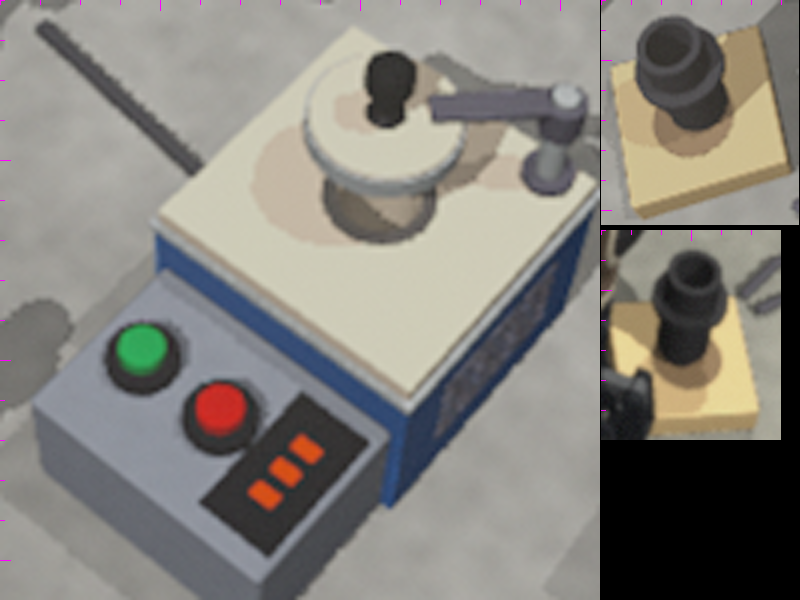

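```bash
cat >h.py <<'E'
import pickle,cv2,numpy as np
F=np.diag([1.,-1,-1,1])
def proj(d,P,T=None):
    W=np.linalg.inv((d["T"] if T is None else T)@F)
    return cv2.projectPoints(np.atleast_2d(np.float64(P)),cv2.Rodrigues(W[:3,:3])[0],W[:3,3],d["mtx"],d["dist_coeffs"])[0][:,0]
def ray(d,uv,z,T=None):
    T=(d["T"] if T is None else T)@F
    n=cv2.undistortPoints(np.float64(uv).reshape(-1,1,2),d["mtx"],d["dist_coeffs"])[:,0]
    v=np.c_[n,np.ones(len(n))]@T[:3,:3].T; o=T[:3,3]
    return o+v*((z-o[2])/v[:,2])[:,None]
E
python3 - <<'E'
from h import *
from scipy.optimize import least_squares
a=pickle.load(open("scene.pkl","rb"));b=pickle.load(open("side.pkl","rb"))
fp=np.array([[-92,-92,150],[92,-92,150],[92,92,150],[-92,92,150],[-50,-150,122],[8,-150,122],[65,75,228]])/1e3
px=np.array([[158,222],[410,398],[600,185],[352,28],[142,345],[220,407],[566,97]])/4+[260,210]
def W(p,P):
    c,s=np.cos(p[2]),np.sin(p[2]); return P@np.array([[c,s,0],[-s,c,0],[0,0,1]])+[p[0],p[1],0]
f=lambda p:(proj(a,W(p,fp))-px).ravel()
r=least_squares(f,[.5,-.1,0],loss="soft_l1"); p=r.x; print(p,np.degrees(p[2]));print(f(p).reshape(-1,2).round(1))
print("well,piv,green",W(p,np.array([[0,0,.15],[.065,.075,.249],[-.05,-.15,.122],[.008,-.15,.122]])))
print("knob top",ray(a,[[260+391/4,210+70/4]],.261))
print("cruc scene",ray(a,[[165+67/3,330+46/3]],.149)," side",ray(b,[[370+93/3,330+42/3]],.149))
E
```

```text
[ 0.60651436 -0.01994514 -0.03639407] -2.0852267930649266
[[-1.3 -2. ]
 [ 0.2  0.6]
 [ 0.6 -0.1]
 [-0.1 -0.9]
 [-0.2  0.7]
 [ 0.   0.2]
 [ 0.4 -0.1]]
well,piv,green [[ 0.60651436 -0.01994514  0.15      ]
 [ 0.67420027  0.0526401   0.249     ]
 [ 0.55108956 -0.16802651  0.122     ]
 [ 0.60905115 -0.1701369   0.122     ]]
knob top [[ 0.60098315 -0.01510688  0.261     ]]
cruc scene [[ 0.46155977 -0.40182762  0.149     ]]  side [[ 0.4605048  -0.40226207  0.149     ]]
```

```bash
cat >>h.py <<'E'
from scipy.spatial.transform import Rotation as Ro
def go(x,y,z,psi):
    from plant import read_state
    s=read_state(); R=Ro.from_euler("xyz",s["tool_rot"],degrees=True); Rt=Ro.from_euler("xyz",[180,0,psi],degrees=True)
    d=R.inv().apply(np.array([x,y,z])-s["eef_pos"])*100; r=(R.inv()*Rt).as_rotvec()
    print("now",s["eef_pos"].round(4),s["tool_rot"].round(2),"q",s["joint_pos"].round(1),"f",s["ft_force"].round(1),"t",round(s["time_s"],2)); print("go cm",d.round(2),"rad",r.round(3))
def wristT():
    from plant import read_state,snapshot
    s=read_state(); d=snapshot("wrist"); T=np.eye(4); T[:3,:3]=Ro.from_euler("xyz",s["tool_rot"],degrees=True).as_matrix(); T[:3,3]=s["eef_pos"]
    d["T"]=T@d["hand_eye"]; return d
E
python3 -c "
from h import *
go(.60,-.017,.36,47)"
```

```text
now [ 0.2347 -0.4692  0.2306] [-179.92   -0.     26.58] q [-63.4   7.2  -2.3  80.5   0.   90. ] f [-0.4  0.1 -0.5] t 0.1
go cm [ 52.9  -24.12 -12.9 ] rad [-0.001 -0.    -0.356]
```

Call:
arm_command(steps="0 0 -6 0 0 0; 0 0 -12.9 0 0 0; 10 -4.5 -12.9 0 0 -0.1; 20 -9 -12.9 0 0 -0.2; 30 -14 -12.9 0 0 -0.3; 40 -18 -12.9 0 0 -0.356; 46 -21 -12.9 0 0 -0.356; 52.9 -24.1 -12.9 0 0 -0.356; 52.9 -24.1 -12.9 0 0 -0.356; 52.9 -24.1 -12.9 0 0 -0.356; 52.9 -24.1 -12.9 0 0 -0.356; 52.9 -24.1 -12.9 0 0 -0.356", jaw=-0.4)

```text
time_s: 1.3
eef_pos: [0.5486, -0.0802, 0.3585]
tool_rot: [-180.0, 0.0, 47.0]
ft_force: [0.7, -0.7, -0.0]
width: 0.0599
finger_force: 0.0
```

```bash
python3 -c "
from h import *
go(.60,-.017,.36,47)
d=wristT(); pickle.dump(d,open('w1.pkl','wb')); cv2.imwrite('pics/w1.png',d['image'][:,:,::-1]); print(d['hand_eye'].round(3),d['mtx'])"
```

```text
now [ 0.5486 -0.0802  0.3585] [-1.7999e+02  2.0000e-02  4.6990e+01] q [ -8.3  12.9  20.7  97.9  -0.  124.7] f [ 0.7 -0.7 -0. ] t 1.3
go cm [ 8.13 -0.56 -0.15] rad [-0.  0. -0.]
[[ 0.     0.946  0.325  0.084]
 [ 1.    -0.001  0.001  0.001]
 [ 0.001  0.325 -0.946 -0.143]
 [ 0.     0.     0.     1.   ]] [[389.98636235   0.         318.28113849]
 [  0.         389.98636235 247.34033736]
 [  0.           0.           1.        ]]
```

View pics/w1.png

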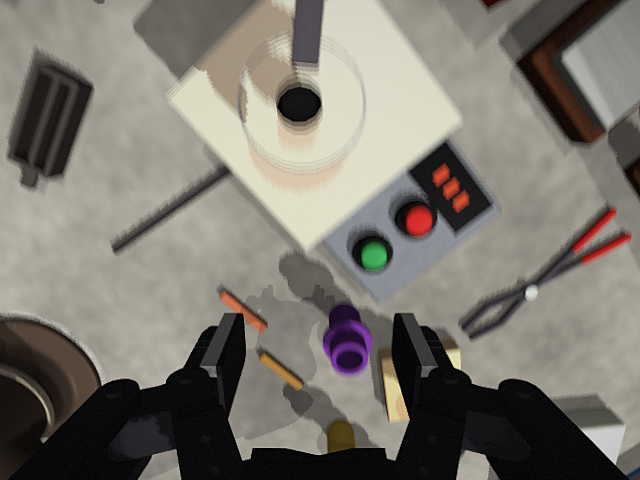

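```bash
python3 - <<'E'
from h import *
d=pickle.load(open('w1.pkl','rb'))
print("knob",ray(d,[[299,103]],.261),"btn",ray(d,[[373,252],[416,217]],.122))
print("corners",ray(d,[[308,250],[463,120],[167,97]],.150))
p=[.6065,-.0199,-.0364]
c,s=np.cos(p[2]),np.sin(p[2]);fp=np.array([[-92,-92],[92,-92],[-92,92]])/1e3
print(fp@np.array([[c,s],[-s,c]])+p[:2])
go(.604,-.017,.30,47)
E
```

```text
knob [[ 0.60225691 -0.00669027  0.261     ]] btn [[ 0.55517767 -0.15620871  0.122     ]
 [ 0.61103132 -0.15727634  0.122     ]]
corners [[ 0.51488489 -0.10223961  0.15      ]
 [ 0.69483244 -0.10709593  0.15      ]
 [ 0.52193858  0.07992158  0.15      ]]
[[ 0.51121288 -0.108491  ]
 [ 0.695091   -0.11518712]
 [ 0.517909    0.07538712]]
now [ 0.5524 -0.0749  0.3567] [-1.7981e+02 -1.5000e-01  4.7270e+01] q [ -7.8  13.2  20.9  97.8   0.2 124.9] f [-1.9  2.1 -2.2] t 1.35
go cm [ 7.74 -0.12  5.69] rad [-0.003 -0.003  0.005]
```

Call:
arm_command(steps="4 0 0 0 0 -0.149; 7 -0.3 0 0 0 -0.298; 7.7 -0.5 0 0 0 -0.447; 7.7 -0.5 0 0 0 -0.596; 7.7 -0.5 0 0 0 -0.745; 7.7 -0.5 0 0 0 -0.894; 7.7 -0.5 0 0 0 -1.043; 7.7 -0.5 0 0 0 -1.192; 7.7 -0.5 0 0 0 -1.341; 7.7 -0.5 0 0 0 -1.49; 7.7 -0.5 0 0 0 -1.639; 7.7 -0.5 0 0 0 -1.788")

```text
time_s: 2.55
eef_pos: [0.5966, -0.0226, 0.3582]
tool_rot: [-180.0, -0.1, 149.8]
ft_force: [0.5, 0.0, -0.2]
width: 0.0601
finger_force: 0.0
```

Call:
arm_command(steps="0 0 0 0 0 -0.149; 0 0 0 0 0 -0.298; 0 0 0 0 0 -0.447; 0 0 0 0 0 -0.596; 0 0 0 0 0 -0.745; 0 0 0 0 0 -0.894; 0 0 0 0 0 -1.043; 0 0 0 0 0 -1.192; 0 0 0 0 0 -1.265; 0 0 0 0 0 -1.265; 0 0 0 0 0 -1.265; 0 0 0 0 0 -1.265")

```text
time_s: 3.75
eef_pos: [0.5967, -0.0225, 0.3586]
tool_rot: [180.0, -0.0, -138.2]
ft_force: [-0.2, -0.5, -0.1]
width: 0.0599
finger_force: 0.0
```

```bash
python3 - <<'E'
from h import *
go(.601,-.0145,.232,-138)
d=wristT(); pickle.dump(d,open('w2.pkl','wb')); cv2.imwrite('pics/w2.png',d['image'][:,:,::-1])
go(.601,-.0145,.232,-138)
E
```

```text
now [ 0.5967 -0.0225  0.3586] [ 1.7999e+02 -1.0000e-02 -1.3818e+02] q [ -2.2  18.1  27.7  99.6  -0.  -44. ] f [-0.2 -0.5 -0.1] t 3.75
go cm [-0.86  0.31 12.66] rad [ 0.    -0.    -0.003]
now [ 0.5966 -0.0225  0.3586] [ 1.7999e+02 -1.0000e-02 -1.3816e+02] q [ -2.2  18.1  27.7  99.6   0.  -44. ] f [ 0.1  0.7 -0.1] t 3.8
go cm [-0.86  0.3  12.66] rad [ 0.    -0.    -0.003]
```

View pics/w2.png

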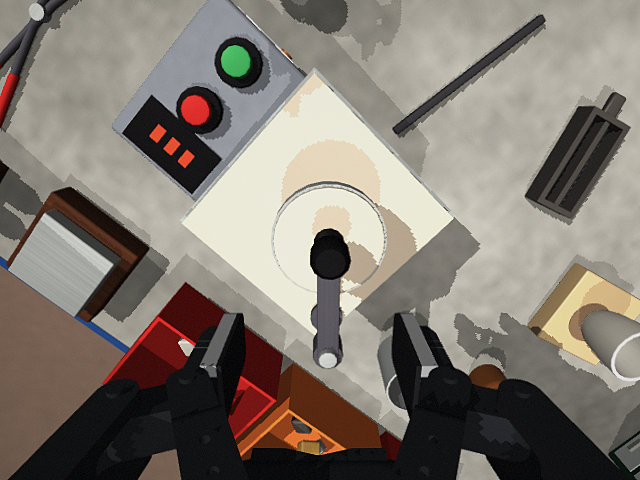

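```bash
python3 - <<'E'
from h import *
from scipy.optimize import least_squares
d=pickle.load(open('w2.pkl','rb'));a=pickle.load(open("scene.pkl","rb"))
print("knob",ray(d,[[330,258]],.261),"post",ray(d,[[328,359]],.228),"btn",ray(d,[[236,57],[195,107]],.122),"disc",ray(d,[[328.5,238.5]],.216))
fp=np.array([[-92,-92,150],[92,-92,150],[-92,92,150],[-50,-150,122],[8,-150,122],[65,75,228]])/1e3
px=np.array([[315,70],[182,220],[453,217],[236,57],[195,107],[328,359.]])
def W(p,P):
    c,s=np.cos(p[2]),np.sin(p[2]); return P@np.array([[c,s,0],[-s,c,0],[0,0,1]])+[p[0],p[1],0]
f=lambda p:(proj(d,W(p,fp))-px).ravel()
r=least_squares(f,[.6,-.02,0],loss="soft_l1"); p=r.x; print(p,np.degrees(p[2]));print(f(p).reshape(-1,2).round(1))
print("well,piv,green",W(p,np.array([[0,0,.15],[.065,.075,.249],[-.05,-.15,.122],[.008,-.15,.122]])))
E
```

```text
knob [[ 0.59648994 -0.01258881  0.261     ]] post [[0.67150844 0.05503734 0.228     ]] btn [[ 0.54668417 -0.16569004  0.122     ]
 [ 0.60518115 -0.16777245  0.122     ]] disc [[ 0.59694674 -0.01192507  0.216     ]]
[ 0.6036925  -0.01740356 -0.04294014] -2.4602885547845568
[[ 0.4 -3.5]
 [-3.8  0.4]
 [ 3.9 -0. ]
 [ 0.1  1. ]
 [ 0.1  0.2]
 [-0.6  0.1]]
well,piv,green [[ 0.6036925  -0.01740356  0.15      ]
 [ 0.6718521   0.05473706  0.249     ]
 [ 0.54729955 -0.16511894  0.122     ]
 [ 0.60524608 -0.16760871  0.122     ]]
```

Call:
arm_command(steps="-0.6 0.6 3 0 0 0; -0.6 0.6 6 0 0 0; -0.6 0.6 9 0 0 0; -0.6 0.6 11 0 0 0; -0.6 0.6 12.6 0 0 0; -0.6 0.6 12.6 0 0 0; -0.6 0.6 12.6 0 0 0; -0.6 0.6 12.6 0 0 0")

```text
time_s: 4.6
eef_pos: [0.5976, -0.014, 0.234]
tool_rot: [-179.9, 0.1, -138.1]
ft_force: [0.3, 0.7, 0.0]
width: 0.0596
finger_force: 0.0
```

Call:
arm_command(steps="0 0 0 0 0 0; 0 0 0 0 0 0; 0 0 0 0 0 0; 0 0 0 0 0 0", jaw=0.16)

```text
time_s: 5.0
eef_pos: [0.5972, -0.014, 0.2329]
tool_rot: [-180.0, 0.0, -138.1]
ft_force: [-0.3, -0.0, -0.6]
width: 0.0356
finger_force: 0.0
```

Call:
arm_command(steps="-0.05 0.99 0 0 0 0.1; -0.2 1.97 0 0 0 0.2; -0.44 2.93 0 0 0 0.3; -0.78 3.86 0 0 0 0.4; -1.21 4.75 0 0 0 0.5; -1.73 5.59 0 0 0 0.6; -2.33 6.38 0 0 0 0.7; -3.0 7.1 0 0 0 0.8; -3.75 7.76 0 0 0 0.9; -4.55 8.33 0 0 0 1.0; -5.41 8.82 0 0 0 1.1; -5.41 8.82 0 0 0 1.1")

```text
time_s: 6.2
eef_pos: [0.5786, 0.0886, 0.2325]
tool_rot: [180.0, -0.0, 158.9]
ft_force: [0.2, -0.4, -0.3]
width: 0.0358
finger_force: 0.0
```

Call:
arm_command(steps="-0.05 0.99 0 0 0 0.1; -0.2 1.97 0 0 0 0.2; -0.44 2.93 0 0 0 0.3; -0.78 3.86 0 0 0 0.4; -1.21 4.75 0 0 0 0.5; -1.4 5.08 0 0 0 0.54; -1.4 5.08 0 0 0 0.54; -1.4 5.08 0 0 0 0.54")

```text
time_s: 7.0
eef_pos: [0.6099, 0.1298, 0.2327]
tool_rot: [180.0, 0.0, 128.1]
ft_force: [-0.2, 0.6, 0.2]
width: 0.0359
finger_force: 0.0
```

Call:
arm_command(steps="0 0 0 0 0 0; 0 0 0 0 0 0; 0 0 -4 0 0 0; 0 0 -8 0 0 0; 0 0 -8 0 0 0; 0 0 -8 0 0 0", jaw=-1)

```text
time_s: 7.6
eef_pos: [0.6104, 0.1301, 0.314]
tool_rot: [179.9, 0.1, 128.0]
ft_force: [0.7, -0.3, 0.0]
width: 0.0851
finger_force: 0.0
```

```bash
python3 - <<'E'
from h import *
go(.605,-.018,.30,180)
a=pickle.load(open("scene.pkl","rb"));print(ray(a,[[240,295],[147,310]],.12))
E
```

```text
now [0.6104 0.1301 0.314 ] [1.7986e+02 7.0000e-02 1.2795e+02] q [12.  19.7 24.  94.2 -0.  64.1] f [ 0.7 -0.3  0. ] t 7.6
go cm [-11.34  -9.53   1.39] rad [ 0.002  0.002 -0.908]
[[ 0.44964654 -0.24048184  0.12      ]
 [ 0.31582791 -0.39487773  0.12      ]]
```

Call:
arm_command(steps="-3 -2.5 0 0 0 -0.14; -6 -5 0 0 0 -0.28; -9 -7.5 0 0 0 -0.42; -11.3 -9.5 1.4 0 0 -0.56; -11.3 -9.5 1.4 0 0 -0.7; -11.3 -9.5 1.4 0 0 -0.84; -11.3 -9.5 1.4 0 0 -0.908; -11.3 -9.5 1.4 0 0 -0.908; -11.3 -9.5 1.4 0 0 -0.908; -11.3 -9.5 1.4 0 0 -0.908")

```text
time_s: 8.6
eef_pos: [0.6042, -0.0173, 0.2982]
tool_rot: [-180.0, -0.1, 179.9]
ft_force: [-0.6, -0.1, -0.0]
width: 0.0853
finger_force: 0.0
```

```bash
python3 - <<'E'
from h import *
go(.461,-.402,.27,180)
d=wristT(); pickle.dump(d,open('w3.pkl','wb')); cv2.imwrite('pics/w3.png',d['image'][:,:,::-1])
E
```

```text
now [ 0.6042 -0.0173  0.2982] [-1.800e+02 -5.000e-02  1.799e+02] q [-1.6 17.  18.4 91.4 -0.  -1.5] f [-0.6 -0.1 -0. ] t 8.6
go cm [ 14.25 -38.49   2.83] rad [-0.    -0.001 -0.002]
```

View pics/w3.png

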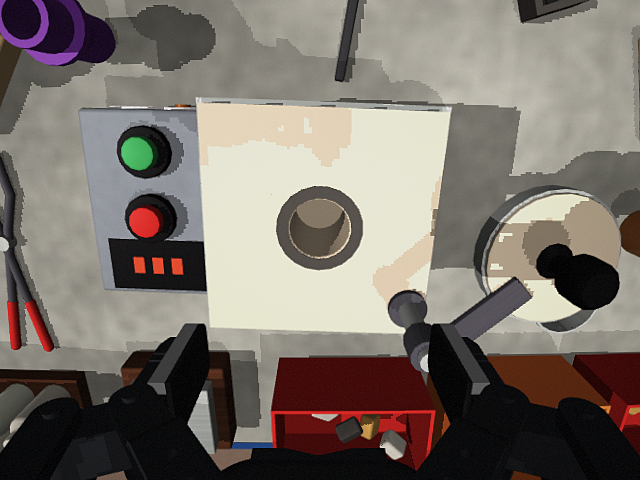

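```bash
python3 - <<'E'
from h import *
d=pickle.load(open('w3.pkl','rb'))
g=cv2.cvtColor(d["image"],cv2.COLOR_RGB2GRAY)
m=(g<135).astype(np.uint8); roi=np.zeros_like(m); roi[170:290,260:380]=1
cs,_=cv2.findContours(m*roi,cv2.RETR_EXTERNAL,cv2.CHAIN_APPROX_NONE); c=max(cs,key=cv2.contourArea)
print(cv2.fitEllipse(c))
P=ray(d,c[:,0],.15)[:,:2]
A=np.c_[2*P,np.ones(len(P))]; s=np.linalg.lstsq(A,(P**2).sum(1),rcond=None)[0]; print("well",s[:2],"r",np.sqrt(s[2]+s[:2]@s[:2]))
print("btn",ray(d,[[137,153],[144,222]],.122),"post",ray(d,[[425,362]],.228),"knob",ray(d,[[590,282]],.261))
print("corners",ray(d,[[198,99],[450,107],[211,328]],.15))
E
```

```text
((319.2037658691406, 227.6017303466797), (82.815673828125, 85.6883544921875), 89.19728088378906)
well [ 0.60546569 -0.01642558] r 0.03327586087894893
btn [[ 0.5492652  -0.1635002   0.122     ]
 [ 0.60691973 -0.1657901   0.122     ]] post [[0.67224783 0.05167554 0.228     ]] knob [[0.60180646 0.1228551  0.261     ]]
corners [[ 0.50993096 -0.10176522  0.15      ]
 [ 0.51546274  0.07640501  0.15      ]
 [ 0.69290766 -0.1086846   0.15      ]]
```

Call:
arm_command(steps="1.6 -4.5 -2 0 0 0; 3.2 -9 -2 0 0 0; 4.8 -13.5 -2 0 0 0; 6.4 -18 -2 0 0 0; 8 -22.5 -2 0 0 0; 9.6 -27 -2 0 0 0; 11.2 -31.5 -2 0 0 0; 12.8 -36 0 0 0 0; 14.2 -38.5 2 0 0 0; 14.2 -38.5 2.8 0 0 0; 14.2 -38.5 2.8 0 0 0; 14.2 -38.5 2.8 0 0 0")

```text
time_s: 9.85
eef_pos: [0.4626, -0.4014, 0.2713]
tool_rot: [180.0, 0.0, 180.0]
ft_force: [-0.4, 0.2, -0.8]
width: 0.0853
finger_force: 0.0
```

Call:
arm_command(steps="0 0 0 0 0 0; 0 0 0 0 0 0; 0 0 0 0 0 0")

```text
time_s: 10.15
eef_pos: [0.4628, -0.4017, 0.2715]
tool_rot: [-180.0, 0.1, -180.0]
ft_force: [-0.3, 0.2, -0.3]
width: 0.0856
finger_force: 0.0
```

```bash
python3 - <<'E'
from h import *
go(.461,-.402,.25,180)
d=wristT(); pickle.dump(d,open('w4.pkl','wb')); cv2.imwrite('pics/w4.png',d['image'][:,:,::-1])
E
```

```text
now [ 0.4628 -0.4017  0.2715] [-1.7995e+02  6.0000e-02 -1.7997e+02] q [-41.   17.4  15.4  88.    0.  -41. ] f [-0.3  0.2 -0.3] t 10.15
go cm [ 0.18 -0.03  2.15] rad [-0.001  0.001  0.001]
```

View pics/w4.png

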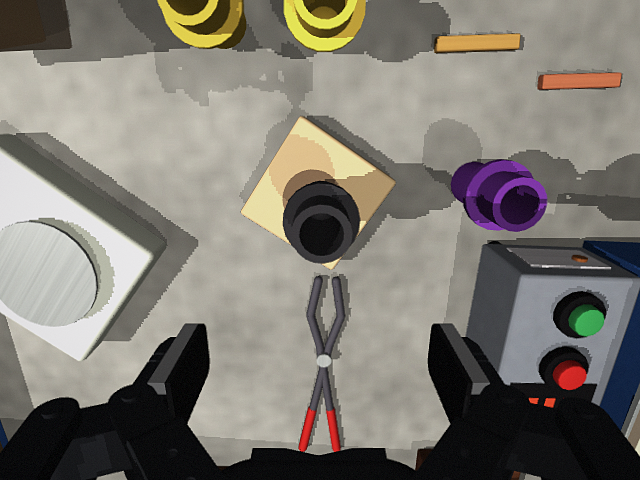

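```bash
python3 - <<'E'
from h import *
d=pickle.load(open('w4.pkl','rb'))
g=cv2.cvtColor(d["image"],cv2.COLOR_RGB2GRAY)
print(g[229,278:364]);print(g[180:272,321])
print(ray(d,[[321.5,230]],.149))
# predicted rim/collar outlines for candidate
for (x,y) in [tuple(ray(d,[[321.5,230]],.149)[0,:2])]:
  for r,z in((.022,.149),(.031,.115)):
    t=np.linspace(0,6.28,100);q=proj(d,np.c_[x+r*np.cos(t),y+r*np.sin(t),t*0+z]);print(r,q.min(0),q.max(0))
E
```

```text
[219 219 218 222 225 187  34  50  58  57  56  59  57  56  55  61  58  59
  56  63  59  58  12   9  17  13  12  14  12  14  16  11  14  14  18  16
  15  16  14  14  15  15  19  16  15  15  18  15  14  16  14  15  14  14
  16  17  14  17  11   9  13  13  26  23  26  45  61  61  59  62  62  59
  59  58  39  39  39  41  37  31  63 173 222 159  89  88]
[123   1  15  21  50  47  46  45  47  47  48  48  46  46  46  19  15  19
  15  19  21  15  16  16  19  65  60  60  57  59  59  60  62  41  33  34
  30  31  30  26  19  10  17  12  11  16  15  15  14  16  15  17  18  15
  16  16  14  17  17  14  19  14  19  12  12  16  20  14  11  14  16  13
  15  16  13  23  66  63  58  59  61  55  54  97 147 172 166 164 166 164
 163 162]
[[ 0.45758506 -0.39938414  0.149     ]]
0.022 [290.39785696 199.37399066] [352.60145301 259.12774803]
0.031 [281.95970913 178.62325156] [360.43456201 254.78683968]
```

Call:
arm_command(steps="0.2 0.1 4 0 0 0; 0.2 0.1 8 0 0 0; 0.2 0.1 11 0 0 0; 0.2 0.1 13.5 0 0 0; 0.2 0.1 15.3 0 0 0; 0.2 0.1 15.3 0 0 0; 0.2 0.1 15.3 0 0 0; 0.2 0.1 15.3 0 0 0")

```text
time_s: 11.0
eef_pos: [0.4608, -0.4018, 0.1194]
tool_rot: [-179.9, 0.1, 180.0]
ft_force: [0.6, -0.3, -0.8]
width: 0.0858
finger_force: 0.0
```

Call:
arm_command(steps="0 0 0 0 0 0; 0 0 0 0 0 0; 0 0 0 0 0 0; 0 0 0 0 0 0; 0 0 0 0 0 0; 0 0 0 0 0 0; 0 0 0 0 0 0; 0 0 0 0 0 0", jaw=1)

```text
time_s: 11.8
eef_pos: [0.4604, -0.4014, 0.1187]
tool_rot: [-180.0, 0.1, 180.0]
ft_force: [-0.5, 1.6, 6.1]
width: 0.0425
finger_force: 60.5
```

Call:
arm_command(steps="0 0 -0.5 0 0 0; 0 0 -1.5 0 0 0; 0 0 -4 0 0 0; 0 0 -8 0 0 0; 0 0 -12 0 0 0; 0 0 -16 0 0 0; 0 0 -18 0 0 0; 0 0 -18 0 0 0; 0 0 -18 0 0 0; 0 0 -18 0 0 0")

```text
time_s: 12.8
eef_pos: [0.4597, -0.401, 0.2957]
tool_rot: [179.9, -0.1, 180.0]
ft_force: [-0.1, 0.2, -2.3]
width: 0.0426
finger_force: 61.3
```

```bash
python3 - <<'E'
from h import *
go(.6055,-.017,.30,180)
d=wristT(); pickle.dump(d,open('w5.pkl','wb')); im=d['image'][:,:,::-1]
s=pickle.load(open("w4.pkl","rb"))
from plant import snapshot
sc=snapshot("side")["image"][:,:,::-1]
cv2.imwrite('pics/w5.png',np.hstack([cv2.resize(im[240:480,160:480],None,fx=1.25,fy=1.25),cv2.resize(sc[200:440,240:560],None,fx=1.25,fy=1.25)]))
E
```

```text
now [ 0.4597 -0.401   0.2957] [ 1.7988e+02 -1.4000e-01  1.7995e+02] q [-41.1  17.7  19.   91.5  -0.  -41. ] f [-0.1  0.2 -2.3] t 12.8
go cm [-14.55  38.41  -0.39] rad [ 0.002 -0.002 -0.001]
```

View pics/w5.png

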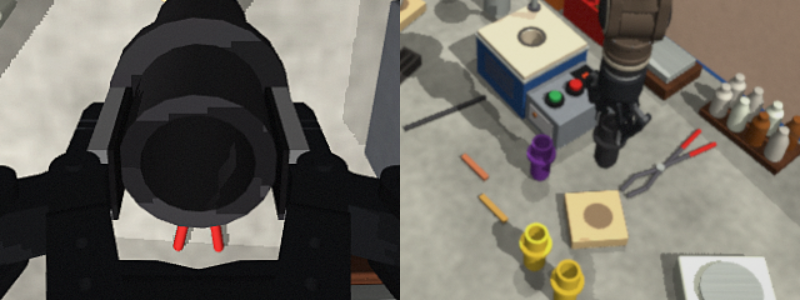

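```bash
python3 - <<'E'
from h import *
d=pickle.load(open('w5.pkl','rb'))
t=np.linspace(0,6.28,200)
for x in(-.004,-.002,0,.002):
  for zt in (-.031,):
    P=np.c_[x+.022*np.cos(t),.022*np.sin(t),t*0+zt]; q=proj(d,P,d["hand_eye"]); 
    C=np.c_[x+.031*np.cos(t),.031*np.sin(t),t*0+.003]; c=proj(d,C,d["hand_eye"])
    f=lambda v:((v-[160,240])*1.25).round(0)
    print(x,f(q.min(0)),f(q.max(0)),"collar",f(c.min(0)),f(c.max(0)))
E
```

```text
-0.004 [117. 106.] [277. 239.] collar [106.  27.] [288. 187.]
-0.002 [117.  99.] [278. 233.] collar [106.  21.] [289. 182.]
0 [116.  93.] [278. 228.] collar [106.  15.] [289. 178.]
0.002 [116.  86.] [278. 222.] collar [105.   9.] [290. 173.]
```

Call:
arm_command(steps="-1 2.6 -0.4 0 0 0; -2.3 6.1 -0.4 0 0 0; -3.8 10 -0.4 0 0 0; -5.3 14 -0.4 0 0 0; -6.8 18 -0.4 0 0 0; -8.4 22 -0.4 0 0 0; -9.9 26 -0.4 0 0 0; -11.4 30 -0.4 0 0 0; -12.9 34 -0.4 0 0 0; -14 37 -0.4 0 0 0; -14.6 38.3 -0.4 0 0 0; -14.6 38.3 -0.4 0 0 0")

```text
time_s: 14.1
eef_pos: [0.6067, -0.0168, 0.3004]
tool_rot: [180.0, -0.1, -179.9]
ft_force: [0.5, 0.7, -2.1]
width: 0.0425
finger_force: 61.5
```

Call:
arm_command(steps="0 0 0 0 0 0; 0 0 0 0 0 0; 0 0 0 0 0 0; 0 0 0 0 0 0")

```text
time_s: 14.5
eef_pos: [0.6062, -0.0194, 0.3019]
tool_rot: [-180.0, 0.0, 179.9]
ft_force: [0.3, -1.0, -1.4]
width: 0.0425
finger_force: 61.5
```

```bash
python3 - <<'E'
from h import *
go(.6055,-.0175,.245,180)
from plant import snapshot
ds=[]
for n in("scene","side"):
    d=snapshot(n); pickle.dump(d,open(n+"5.pkl","wb")); ds.append(d)
E
```

```text
now [ 0.6062 -0.0194  0.3019] [-1.8000e+02  1.0000e-02  1.7987e+02] q [-1.8 17.3 19.2 91.9 -0.  -1.7] f [ 0.3 -1.  -1.4] t 14.5
go cm [0.07 0.19 5.69] rad [-0.     0.    -0.002]
```

Call:
arm_command(steps="0.05 0.2 2 0 0 0; 0.05 0.2 4 0 0 0; 0.05 0.2 5 0 0 0; 0.05 0.2 6 0 0 0; 0.05 0.2 6.7 0 0 0; 0.05 0.2 7.3 0 0 0; 0.05 0.2 7.3 0 0 0; 0.05 0.2 7.3 0 0 0; 0.05 0.2 7.3 0 0 0")

```text
time_s: 15.5
eef_pos: [0.6062, -0.0164, 0.2294]
tool_rot: [-180.0, 0.1, 180.0]
ft_force: [0.2, -0.2, -1.7]
width: 0.0424
finger_force: 61.5
```

```bash
python3 - <<'E'
from h import *
go(.6055,-.0175,.215,180)
from plant import snapshot,read_state
C=[]
for n,p in(("scene",(335,215)),("side",(330,140))):
    d=snapshot(n); c=d["image"][p[1]:p[1]+120,p[0]-20:p[0]+80]; C.append(cv2.resize(c[:,:,::-1],None,fx=4,fy=4,interpolation=cv2.INTER_CUBIC))
    print(proj(d,read_state()["eef_pos"]))
cv2.imwrite("pics/c6.png",np.hstack(C))
E
```

```text
now [ 0.6062 -0.0164  0.2294] [-1.8000e+02  6.0000e-02  1.7996e+02] q [-1.6 16.2  8.6 82.3  0.  -1.5] f [ 0.2 -0.2 -1.7] t 15.5
go cm [ 0.07 -0.11  1.44] rad [-0.     0.001 -0.001]
[[358.23395052 238.07041809]]
[[345.71079688 208.09393291]]
```

View pics/c6.png

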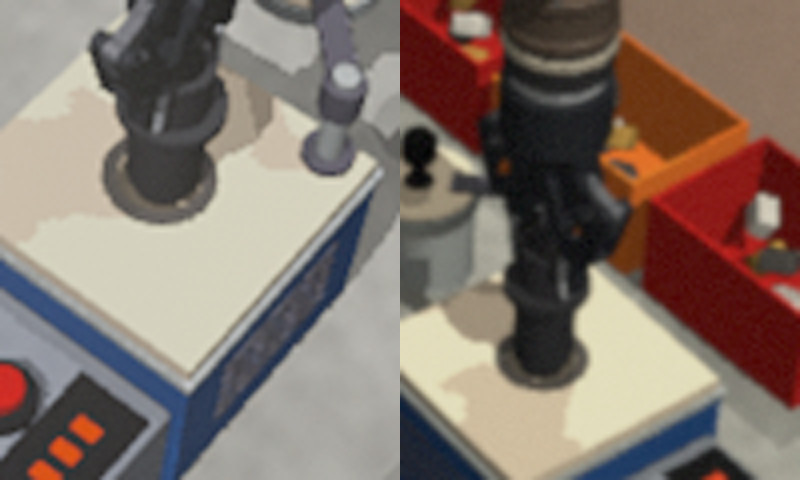

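Call:
arm_command(steps="0.2 -0.1 0.2 0 0 0; 0.2 -0.1 0.5 0 0 0; 0.2 -0.1 0.8 0 0 0; 0.2 -0.1 1.1 0 0 0; 0.2 -0.1 1.4 0 0 0; 0.2 -0.1 1.4 0 0 0; 0.2 -0.1 1.4 0 0 0")

```text
time_s: 16.3
eef_pos: [0.6039, -0.0174, 0.2146]
tool_rot: [180.0, -0.0, 180.0]
ft_force: [-0.5, -0.2, -1.3]
width: 0.0427
finger_force: 61.5
```

Call:
arm_command(steps="0 0 0.2 0 0 0; 0 0 0.4 0 0 0; 0 0 0.6 0 0 0; 0 0 0.8 0 0 0; 0 0 0.8 0 0 0; 0 0 0.8 0 0 0")

```text
time_s: 16.9
eef_pos: [0.6039, -0.0174, 0.2067]
tool_rot: [-180.0, -0.0, 180.0]
ft_force: [-0.8, 0.0, -2.6]
width: 0.043
finger_force: 61.5
```

Call:
arm_command(steps="0 0 0.4 0 0 0; 0 0 0.8 0 0 0; 0 0 1.2 0 0 0; 0 0 1.6 0 0 0; 0 0 2.0 0 0 0; 0 0 2.4 0 0 0; 0 0 2.8 0 0 0; 0 0 3.2 0 0 0; 0 0 3.6 0 0 0; 0 0 3.8 0 0 0; 0 0 3.8 0 0 0")

```text
time_s: 18.0
eef_pos: [0.6037, -0.0174, 0.1683]
tool_rot: [-180.0, -0.0, 180.0]
ft_force: [1.2, 0.2, -1.9]
width: 0.0424
finger_force: 61.5
```

Call:
arm_command(steps="0 0 0.1 0 0 0; 0 0 0.2 0 0 0; 0 0 0.3 0 0 0; 0 0 0.4 0 0 0; 0 0 0.5 0 0 0; 0 0 0.5 0 0 0; 0 0 0.5 0 0 0")

```text
time_s: 18.7
eef_pos: [0.6039, -0.0174, 0.1637]
tool_rot: [180.0, -0.0, 180.0]
ft_force: [0.4, 0.4, -2.1]
width: 0.0424
finger_force: 61.5
```

Call:
arm_command(steps="0 0 0.05 0 0 0; 0 0 0.1 0 0 0; 0 0 0.15 0 0 0; 0 0 0.2 0 0 0; 0 0 0.2 0 0 0; 0 0 0.2 0 0 0")

```text
time_s: 19.3
eef_pos: [0.6039, -0.0174, 0.1619]
tool_rot: [-180.0, 0.0, 180.0]
ft_force: [0.3, -0.5, -0.9]
width: 0.0428
finger_force: 61.7
```

Call:
arm_command(steps="0 0 0.05 0 0 0; 0 0 0.1 0 0 0; 0 0 0.1 0 0 0; 0 0 0.1 0 0 0")

```text
time_s: 19.7
eef_pos: [0.604, -0.0174, 0.1619]
tool_rot: [-180.0, 0.1, 180.0]
ft_force: [-2.9, -0.3, 6.0]
width: 0.0425
finger_force: 62.3
```

Call:
arm_command(steps="0 0 0.05 0 0 0; 0 0 0.05 0 0 0; 0 0 0.05 0 0 0")

```text
time_s: 20.0
eef_pos: [0.604, -0.0174, 0.1618]
tool_rot: [-180.0, 0.1, 180.0]
ft_force: [-3.4, 0.4, 7.6]
width: 0.0423
finger_force: 62.5
```

Call:
arm_command(steps="0 0 0 0 0 0; 0 0 0 0 0 0; 0 0 0 0 0 0; 0 0 0 0 0 0; 0 0 0 0 0 0; 0 0 0 0 0 0", jaw=-1)

```text
time_s: 20.6
eef_pos: [0.6039, -0.0174, 0.1601]
tool_rot: [-180.0, -0.0, 180.0]
ft_force: [0.1, -0.6, -0.0]
width: 0.0857
finger_force: 0.0
```

Call:
arm_command(steps="0 0 -1 0 0 0; 0 0 -3 0 0 0; 0 0 -7 0 0 0; 0 0 -11 0 0 0; 0 0 -14 0 0 0; 0 0 -14 0 0 0; 0 0 -14 0 0 0; 0 0 -14 0 0 0")

```text
time_s: 21.4
eef_pos: [0.6036, -0.0174, 0.2992]
tool_rot: [180.0, -0.1, 180.0]
ft_force: [-0.8, 0.2, -0.3]
width: 0.0851
finger_force: 0.0
```

```bash
python3 - <<'E'
from h import *
import math
th=1.66; piv=np.array([.672,.053]); r0=np.radians(-133.5)
k=piv+.099*np.array([math.cos(r0-th),math.sin(r0-th)]); print("knob",k,np.degrees(r0-th))
go(.6099,.1298,.30,128)
d=wristT(); pickle.dump(d,open('w6.pkl','wb'))
from plant import snapshot
sc=snapshot("scene")["image"]; 
a=cv2.resize(sc[200:320,310:460],None,fx=2.6,fy=2.6,interpolation=cv2.INTER_CUBIC); b=cv2.resize(d["image"],(400,300))
C=np.zeros((312,800,3),np.uint8); C[:,:390]=a; C[:300,400:]=b
cv2.imwrite("pics/c7.png",C[:,:,::-1])
E
```

```text
knob [0.60654438 0.12727356] -228.61099399171667
now [ 0.6036 -0.0174  0.2992] [ 1.8000e+02 -9.0000e-02  1.7995e+02] q [-1.7 17.  18.5 91.6  0.  -1.6] f [-0.8  0.2 -0.3] t 21.4
go cm [-0.62 14.72 -0.08] rad [-0.001 -0.001  0.907]
```

View pics/c7.png

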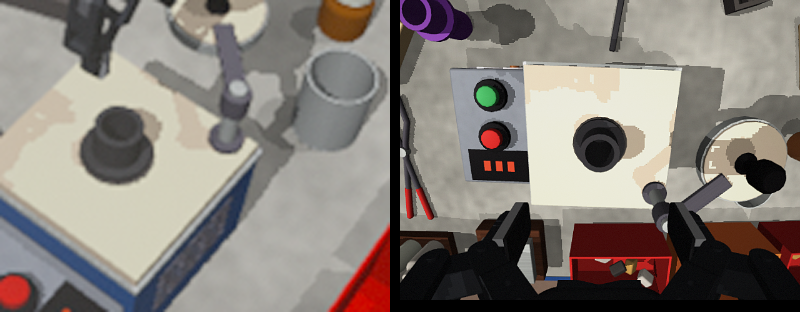

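Call:
arm_command(steps="0 3 -1.5 0 0 0.14; 0 6 -1.5 0 0 0.28; -0.1 9 -1.5 0 0 0.42; -0.2 12 -1.5 0 0 0.56; -0.2 14.3 -1.5 0 0 0.7; -0.2 14.3 -1.5 0 0 0.8; -0.2 14.3 -1.5 0 0 0.855; -0.2 14.3 -1.5 0 0 0.855; -0.2 14.3 1 0 0 0.855; -0.2 14.3 1 0 0 0.855; -0.2 14.3 1 0 0 0.855", jaw=-0.65)

```text
time_s: 22.6
eef_pos: [0.6055, 0.1253, 0.2897]
tool_rot: [-179.9, -0.1, 131.0]
ft_force: [0.2, -0.8, -0.2]
width: 0.0708
finger_force: 0.0
```

```bash
python3 - <<'E'
from h import *
go(.606,.126,.232,131)
d=wristT(); im=d["image"].astype(int)
# black knob: darkest blob in central region
g=cv2.GaussianBlur(d["image"],(5,5),0).max(2); m=(g<40).astype(np.uint8); m[300:]=0
n,l,st,ce=cv2.connectedComponentsWithStats(m)
for i in range(1,n):
    if st[i,4]>300: print(st[i],ce[i].round(1),ray(d,[ce[i]],.252).round(4))
np.save("w7.npy",d["image"]); pickle.dump(d,open("w7.pkl","wb"))
for z,r in((.261,.014),(.242,.014)):
    t=np.linspace(0,6.28,60);q=proj(d,np.c_[.607+r*np.cos(t),.127+r*np.sin(t),t*0+z]);print("pred",z,q.min(0),q.max(0))
E
```

```text
now [0.6055 0.1253 0.2897] [-1.7990e+02 -6.0000e-02  1.3099e+02] q [11.7 18.6 19.4 90.9  0.  60.7] f [ 0.2 -0.8 -0.2] t 22.6
go cm [0.01 0.1  5.77] rad [-0.002 -0.001 -0.   ]
[ 27  51 144 155 742] [100.4 128.2] [[0.4802 0.1201 0.252 ]]
[ 300  242   53   58 2477] [325.2 274. ] [[0.6035 0.1335 0.252 ]]
[610 276  30  21 387] [624.  283.3] [[0.7245 0.2314 0.252 ]]
pred 0.261 [293.07365112 268.06754034] [350.86990001 320.42380512]
pred 0.242 [295.35947505 254.43649826] [348.14782323 302.97319142]
```

Call:
arm_command(steps="0 0.2 2 0 0 0; 0 0.2 4 0 0 0; 0 0.2 5.7 0 0 0; 0 0.2 5.7 0 0 0; 0 0.2 5.7 0 0 0; 0 0.2 5.7 0 0 0")

```text
time_s: 23.25
eef_pos: [0.6082, 0.127, 0.235]
tool_rot: [179.9, 0.1, 131.0]
ft_force: [-0.5, -0.4, 0.2]
width: 0.0706
finger_force: 0.0
```

Call:
arm_command(steps="0 0 0 0 0 0; 0 0 0 0 0 0; 0 0 0 0 0 0; 0 0 0 0 0 0; 0 0 0 0 0 0", jaw=0.16)

```text
time_s: 23.75
eef_pos: [0.6075, 0.1269, 0.2332]
tool_rot: [-180.0, -0.0, 131.0]
ft_force: [0.8, -0.5, -0.4]
width: 0.0362
finger_force: 0.0
```

```bash
python3 - <<'E'
from h import *
go(.604,-.0174,.232,-133.5)
s=np.array([.672,.0535]); from plant import read_state
e=read_state()["eef_pos"][:2]-s; print(np.hypot(*e),np.degrees(np.arctan2(e[1],e[0])))
E
```

```text
now [0.6075 0.1269 0.2332] [-180.     -0.    130.97] q [11.8 17.9 11.3 83.5  0.  60.8] f [ 0.8 -0.5 -0.4] t 23.75
go cm [-10.66  -9.73   0.12] rad [ 0.    -0.    -1.667]
0.09768719389088713 131.29632648119687
```

Call:
arm_command(steps="-0.05 -0.99 0 0 0 -0.1; -0.2 -1.97 0 0 0 -0.2; -0.44 -2.93 0 0 0 -0.3; -0.78 -3.86 0 0 0 -0.4; -1.21 -4.75 0 0 0 -0.5; -1.73 -5.59 0 0 0 -0.6; -2.33 -6.38 0 0 0 -0.7; -3.0 -7.1 0 0 0 -0.8; -3.75 -7.76 0 0 0 -0.9; -4.55 -8.33 0 0 0 -1.0; -5.41 -8.82 0 0 0 -1.1; -5.41 -8.82 0 0 0 -1.1")

```text
time_s: 24.95
eef_pos: [0.5765, 0.0275, 0.2332]
tool_rot: [-180.0, 0.0, -166.1]
ft_force: [1.2, -0.4, -0.0]
width: 0.0359
finger_force: 0.0
```

Call:
arm_command(steps="-0.05 -0.99 0 0 0 -0.1; -0.2 -1.97 0 0 0 -0.2; -0.44 -2.93 0 0 0 -0.3; -0.6 -3.4 0 0 0 -0.35; -0.78 -3.86 0 0 0 -0.4; -0.99 -4.31 0 0 0 -0.45; -1.1 -4.53 0 0 0 -0.475; -1.21 -4.75 0 0 0 -0.5; -1.33 -4.97 0 0 0 -0.525; -1.33 -4.97 0 0 0 -0.525; -1.33 -4.97 0 0 0 -0.525")

```text
time_s: 26.05
eef_pos: [0.6013, -0.017, 0.2333]
tool_rot: [-180.0, -0.0, -136.0]
ft_force: [0.0, 0.5, -0.6]
width: 0.0357
finger_force: 0.0
```

```bash
python3 - <<'E'
from h import *
go(.604,-.0174,.232,-133.5)
E
```

```text
now [ 0.6013 -0.017   0.2333] [-1.7998e+02 -2.0000e-02 -1.3597e+02] q [ -1.6  15.7   8.4  82.7  -0.  -45.6] f [ 0.   0.5 -0.6] t 26.05
go cm [-0.16 -0.22  0.13] rad [-0.    -0.    -0.043]
```

Now creep along the tangent until the stop is felt.

Call:
arm_command(steps="0 -0.1 0 0 0 -0.01; 0 -0.2 0 0 0 -0.02; 0 -0.3 0 0 0 -0.03; 0 -0.4 0 0 0 -0.04; 0 -0.5 0 0 0 -0.05; 0 -0.5 0 0 0 -0.05; 0 -0.5 0 0 0 -0.05")

```text
time_s: 26.75
eef_pos: [0.6049, -0.0206, 0.2332]
tool_rot: [-180.0, -0.0, -133.1]
ft_force: [-0.0, 0.6, -0.4]
width: 0.0362
finger_force: 0.1
```

Call:
arm_command(steps="0 -0.1 0 0 0 0; 0 -0.2 0 0 0 0; 0 -0.3 0 0 0 0; 0 -0.3 0 0 0 0; 0 -0.3 0 0 0 0")

```text
time_s: 27.25
eef_pos: [0.6059, -0.0217, 0.2331]
tool_rot: [179.8, -0.0, -133.0]
ft_force: [-5.4, 4.0, 1.9]
width: 0.0362
finger_force: 3.2
```

Call:
arm_command(steps="0 -0.1 0 0 0 0; 0 -0.2 0 0 0 0; 0 -0.2 0 0 0 0")

```text
time_s: 27.55
eef_pos: [0.606, -0.0218, 0.2331]
tool_rot: [179.6, -0.0, -133.0]
ft_force: [-10.0, 8.8, 2.8]
width: 0.0362
finger_force: 6.5
```

Call:
arm_command(steps="0 0.3 0 0 0 0; 0 0.7 0 0 0 0; 0 0.7 0 0 0 0")

```text
time_s: 27.85
eef_pos: [0.6034, -0.019, 0.2334]
tool_rot: [-180.0, 0.0, -133.1]
ft_force: [-0.4, -0.5, -0.3]
width: 0.036
finger_force: 0.0
```

Call:
arm_command(steps="0 0 0 0 0 0; 0 0 0 0 0 0; 0 0 -2 0 0 0; 0 0 -5 0 0 0; 0 0 -8 0 0 0; 0 0 -8 0 0 0; 0 0 -8 0 0 0; 0 0 -8 0 0 0", jaw=-0.4)

```text
time_s: 28.65
eef_pos: [0.6032, -0.0191, 0.312]
tool_rot: [179.9, -0.1, -133.1]
ft_force: [0.3, 0.2, 0.3]
width: 0.0597
finger_force: 0.0
```

```bash
python3 - <<'E'
from h import *
d=wristT()
g=cv2.GaussianBlur(d["image"],(5,5),0).max(2); m=(g<40).astype(np.uint8); m[330:]=0
n,l,st,ce=cv2.connectedComponentsWithStats(m)
for i in range(1,n):
    if st[i,4]>1000: print(st[i],ce[i])
for th in(0,.03,.06):
    a=np.radians(-133.5)-th; k=np.array([.672,.053])+.099*np.array([np.cos(a),np.sin(a)])
    t=np.linspace(0,6.28,60);q=np.vstack([proj(d,np.c_[k[0]+.014*np.cos(t),k[1]+.014*np.sin(t),t*0+z]) for z in(.261,.242)]);print(th,q.min(0),q.max(0))
h=cv2.cvtColor(d["image"],cv2.COLOR_RGB2HSV)
for nm,lo,hi in(("green",50,75),("red",0,5)):
    m=((h[...,0]>=lo)&(h[...,0]<=hi)&(h[...,1]>150)&(h[...,2]>120)).astype(np.uint8)
    n,l,st,ce=cv2.connectedComponentsWithStats(m)
    for i in range(1,n):
        if st[i,4]>300: print(nm,st[i],ce[i],ray(d,[ce[i]],.122))
go(.549,-.1655,.22,180)
E
```

```text
[ 217    9   55   59 1301] [247.07993851  40.90622598]
[ 104   61  118  121 5933] [166.32833305 117.93965953]
[ 543  128   82   98 1548] [582.52648579 173.89534884]
[ 580  151   60   87 1149] [612.18015666 196.65100087]
[  24  165  102  146 3058] [ 76.89568345 232.93655984]
[ 296  240   48   62 2256] [318.95833333 271.59796099]
0 [292.21711698 242.46175298] [344.15226082 301.47759391]
0.03 [297.72716052 242.57058522] [349.65962971 301.58227542]
0.06 [303.23274074 242.82703298] [355.15231159 301.83137829]
green [224  16  34  38 933] [240.61093248  34.83386924] [[ 0.54953949 -0.16409412  0.122     ]]
red [173  70  33  35 891] [188.57239057  87.09427609] [[ 0.60725144 -0.16655441  0.122     ]]
red [ 61 318 124  86 865] [122.98843931 354.07976879] [[ 0.84563063 -0.04837483  0.122     ]]
now [ 0.603  -0.0191  0.3118] [ 1.7991e+02 -8.0000e-02 -1.3307e+02] q [ -1.8  17.3  20.5  93.3  -0.  -48.7] f [-0.5  0.  -0.6] t 28.7
go cm [14.37 -6.06  9.19] rad [ 0.001 -0.002  0.819]
```

Call:
arm_command(steps="4 -1.7 0 0 0 0; 8 -3.4 0 0 0 0; 12 -5 0 0 0 0; 14.3 -6 2 0 0 0; 14.3 -6 6 0 0 0; 14.3 -6 10 0 0 0; 14.3 -6 13.5 0 0 0; 14.3 -6 16 0 0 0; 14.3 -6 17.5 0 0 0; 14.3 -6 17.5 0 0 0; 14.3 -6 17.5 0 0 0; 14.3 -6 17.5 0 0 0", jaw=1)

```text
time_s: 29.9
eef_pos: [0.55, -0.1646, 0.1392]
tool_rot: [-179.9, 0.0, -133.1]
ft_force: [0.6, 0.6, -0.0]
width: 0.0003
finger_force: 0.0
```

```bash
python3 - <<'E'
from h import *
go(.5485,-.165,.122,-133)
from plant import read_state; print(read_state()["width"])
E
```

```text
now [ 0.55   -0.1646  0.1392] [-1.7993e+02  4.0000e-02 -1.3306e+02] q [-16.7  13.3  -6.5  70.1  -0.  -63.6] f [ 0.6  0.6 -0. ] t 29.9
go cm [0.13 0.09 1.72] rad [-0.001  0.001 -0.001]
0.0002650402647780387
```

Call:
arm_command(steps="0.1 0.1 0.8 0 0 0; 0.1 0.1 1.4 0 0 0; 0.1 0.1 1.7 0 0 0; 0.1 0.1 1.9 0 0 0; 0.1 0.1 2.1 0 0 0; 0.1 0.1 2.2 0 0 0; 0.1 0.1 2.2 0 0 0; 0.1 0.1 2.2 0 0 0")

```text
time_s: 30.7
eef_pos: [0.548, -0.1645, 0.1165]
tool_rot: [180.0, -0.0, -133.1]
ft_force: [-2.1, 0.2, 4.1]
width: -0.0001
finger_force: 2.3
```

Call:
arm_command(steps="0 0 0.05 0 0 0; 0 0 0.1 0 0 0; 0 0 0.15 0 0 0; 0 0 0.15 0 0 0; 0 0 0.15 0 0 0")

```text
time_s: 31.2
eef_pos: [0.5481, -0.1645, 0.116]
tool_rot: [-180.0, 0.0, -133.1]
ft_force: [-5.8, 1.8, 11.6]
width: -0.0002
finger_force: 5.7
```

Call:
arm_command(steps="0 0 -0.5 0 0 0; 0 0 -1.5 0 0 0; 0 0 -4 0 0 0; 0 0 -8 0 0 0; 0 0 -12 0 0 0; 0 0 -16 0 0 0; 0 0 -16 0 0 0; 0 0 -16 0 0 0; 0 0 -16 0 0 0")

```text
time_s: 32.1
eef_pos: [0.5479, -0.1644, 0.2735]
tool_rot: [179.9, -0.0, -133.1]
ft_force: [-0.2, 0.1, 0.0]
width: 0.0001
finger_force: 0.0
```

```bash
python3 - <<'E'
from h import *
from plant import hand_in
go(.55,-.16,.27,-133)
d=wristT()
g=cv2.GaussianBlur(d["image"],(5,5),0).max(2); m=(g<40).astype(np.uint8); m[400:]=0
n,l,st,ce=cv2.connectedComponentsWithStats(m)
for i in range(1,n):
    if st[i,4]>800: print(st[i],ce[i].round())
for th in(0,.05):
    a=np.radians(-133.5)-th; k=np.array([.672,.053])+.099*np.array([np.cos(a),np.sin(a)])
    t=np.linspace(0,6.28,60);q=np.vstack([proj(d,np.c_[k[0]+.014*np.cos(t),k[1]+.014*np.sin(t),t*0+z]) for z in(.261,.242)]);print(th,q.min(0),q.max(0))
print(hand_in())
E
```

```text
now [ 0.5479 -0.1644  0.2735] [ 1.7991e+02 -4.0000e-02 -1.3306e+02] q [-16.7  12.8   9.8  87.    0.  -63.6] f [-0.2  0.1  0. ] t 32.1
go cm [-0.46  0.15  0.35] rad [ 0.002 -0.001 -0.001]
[327  26  41  42 901] [349.  41.]
[ 291  196   52   53 1039] [317. 218.]
[ 175  241  116  101 4858] [235. 287.]
[  81  291   95   83 2144] [129. 331.]
[ 170  308  296   92 9516] [318. 376.]
0 [389.8961894  485.38817295] [443.27388267 546.62615476]
0.05 [397.7359824  485.43101691] [451.63975213 546.60687126]
the job is handed in; nothing more can be done
None
```

I handed the job in at 32 s: the crucible is seated in the well, the lid is closed against its stop, and the green start button was pressed fully in and released; the result of the judging was not shown.

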